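# Set up a phone charging test at the repair bench

### The job

First slide the white charging slab across the bench, without lifting it, until it lies inside the yellow taped rectangle, lined up with it. Then pick up the orange phone and lay it down gently, screen up, on the middle of the slab with its long side along the slab's long side, and let go. Leave everything else on the bench where it is.

Things in the scene. Friction and masses are not known exactly. Their poses are not given: they have to be found in the camera images.
- charger: The charging slab: flat white battery-powered plate with a grey ring printed at the middle of its top, 160 (its x) x 100 (its y) x 22 mm (z), about 0.4 kg, loose on the bench. Too wide to grip. Origin at the centre of its underside, z up. Either way round is fine.
- phone: The phone: orange bumper case with a black screen on top, lying flat on the bench, screen up, 130 (its x) x 62 (its y) x 11 mm (z), about 0.18 kg, loose. Origin at the centre of its underside, z up (out of the screen). Either way round is fine on the slab.
- outline: The test spot: a rectangle of 12 mm wide yellow tape stuck flat on the blue mat, nothing to feel (under 1 mm thick). Inside the tape it measures 190 (its x) x 130 mm (its y), so the slab fits with 15 mm to spare all round. Origin at its centre on the bench surface, x along its long side, z up. Fixed, but its place differs from time to time.
- multimeter: Bystander: yellow multimeter lying on its back, 170 (its x) x 85 (its y) x 44 mm high. Origin at the centre of its underside.
- spool: Bystander: aluminium solder spool standing on end, 54 mm in diameter, 42 mm high. Origin at the centre of its underside.
- jar: Bystander: green jar, 58 mm in diameter, 65 mm high. Origin at the centre of its underside.
- flux_bottle: Bystander: slim yellow-green flux bottle with a white cap, 44 mm in diameter, 120 mm high. Origin at the centre of its underside.
- screw_cup: Bystander: open white cup for screws, 60 mm in diameter at the rim, 50 mm high. Origin at the centre of its underside.
- screwdriver: Bystander: screwdriver with a red handle lying on the bench, about 160 mm long (its x), under 35 mm high. Origin at its middle, at bench height.
There are look-alikes about, which are no part of the job. What is meant by the charger is not blue, and is the smaller of those in its own colour.

How it is judged:
On the way, in this order (a step that is already met when the one before it is completed fails the run):
1. the slab lies still inside the taped rectangle, square to it (x of charger in the frame of outline between -0.016 and 0.016 m and y of charger in the frame of outline between -0.016 and 0.016 m and angle between the x axis of charger and the x axis of outline, either way round below 0.21 rad and height (world z) of charger below 0.006 m and linear speed of charger below 0.02 m/s), for 0.2 s.
2. the phone lies on the middle of the slab (x of phone in the frame of charger between -0.016 and 0.016 m and y of phone in the frame of charger between -0.016 and 0.016 m and angle between the x axis of phone and the x axis of charger, either way round below 0.21 rad and z of phone in the frame of charger between 0.019 and 0.026 m and angle between phone's own z axis and vertical below 0.08 rad and linear speed of phone below 0.02 m/s and angular speed of phone below 0.2 rad/s), for 0.2 s.
At the end, for the whole second after the job is handed in: Slab flat on the bench, centre within 16 mm of the taped rectangle's centre along each side, turned under 0.21 rad from it; phone flat, screen up, on the slab, centre within 16 mm of the slab's along each side, long sides within 0.21 rad; both at rest and released (all of step 1 and all of step 2); the robot touches nothing.
It fails at once if the charging slab is lifted or tipped instead of slid (height (world z) of charger above 0.012 m or angle between charger's own z axis and vertical above 0.15 rad).
It fails at once if the phone is let go in mid-air, with its underside more than 50 mm above the bench (28 mm above the slab's top) (height (world z) of phone above 0.05 m and contact force between phone and the fingers below 0.02 N).
It fails at once if one of the other things on the bench (multimeter, spool, jar, bottle, screw cup, screwdriver) is moved by more than 30 mm (distance of any of multimeter, spool, jar, flux_bottle, screw_cup, screwdriver from where it was at the start of the episode above 0.03 m).
It also fails if it takes over 72 s, if anything falls off the work surface, if the arm or the gripper's body presses on something with over 40 N, if the wrist force passes 120 N, or if a joint passes its speed limit or range.

### The arm

A 6-joint arm with a two-finger parallel gripper is mounted at the origin on the work surface. World frame = base frame: x ahead of the robot, y to its left, z up, the work surface at z = 0. Lengths are in m, angles in rad, forces in N, time in s.
With the tool pointing down it reaches from about 0.275 to 0.75 m from the base axis. Payload 10.2 kg.
Tool frame: the origin (TCP) lies where the fingers leave the gripper's body, on its centre line; the fingertips stand 73 mm ahead of it and the grasp point (between the pads) lies 54 mm ahead of it; z points along the fingers, y is the line along which they close (so a half turn about z gives the same grasp; the last joint's range is limited). The gripper opens to 85 mm and grips with 20 to 120 N. Pads are 22 mm wide; open, the fingers measure 114 mm over their backs; the gripper's body (76 mm by 85 mm) begins 54 mm behind the grasp point. The pads swing forward as they close: fully open they stand 13 mm farther back than shut.
Start: joints at [-1.422, 0.313, 1.498, -0, 1.331, -0.223], TCP at [0.191, -0.489, 0.304] pointing down, gripper open.
Joint ranges: [-2.94, 2.94], [-0.97, 2.17], [0.19, 2.56], [-1.23, 4.37], [0.02, 3.11], [-2.88, 2.88]. Speed limits (rad/s): [2.39, 2.39, 3.01, 3.14, 3.14, 3.14].

### API

Orientations are given as a unit quaternion [x, y, z, w].
In Python, from bench import * gives the robot as it stands. The module is installed in compiled form; this text tells all that it offers.
- The arm moves only by the tool arm_command, never from a script. Its argument "deltas" is text: rows parted by semicolons, each of 6 numbers parted by spaces: the shift along the tool's x, y, z as a fraction of full scale, then the turn, a rotation vector about the tool's x, y, z as a fraction of full scale. In form: dx dy dz rx ry rz; .... A call has exactly 10 rows; each row is the pose to reach, as a shift and turn from the pose commanded when the call began, along the tool's axes at that moment, turning the shorter way round; what a row does not reach only later rows make up. Full scale, the value 1, is 250 mm for a shift and pi rad for a turn. A row lasts 1/10 s, in which the tool goes at most 50 mm and 8.59 degrees, less where a joint would pass 70% of its speed; a pose out of reach is approached as far as the arm can. A call with a number of a shift or a turn outside -1 to 1 is refused whole. A call with a gripper value outside its range is refused whole. "fingers" is the opening, from -1 (shut) to 1 (fully open), set as the call begins (left out, the last holds). The fingers move at their own pace and stop on an object; "grip_force" is the grip in N (left out, the last holds). Time passes only in rows, so rows that repeat a pose let the fingers close, or fill a call up. It gives the time, the measured TCP pose, the force, the opening and the grip force at its end, in the units of the state.
- state(): the state, without advancing time (a new reading comes with each control period).
- get_image(name): name is "scene" or "top" or "wrist"; returns the picture (420x560x3 uint8, red, green, blue); there is no depth.
- camera_info(name): a dict with "intrinsics" (3x3 intrinsics, pixels), "distortion" ([k1, k2, p1, p2, k3] as OpenCV has them; the pictures are not rectified), "view" (4x4, takes a point from world to camera coordinates); the wrist camera has in their place "T_tool_cam" (4x4, takes a point from camera to tool coordinates, whose origin is the TCP and whose axes are the flange's). Camera axes: x right, y up, looking along -z (the intrinsics and any distortion apply to the point x, -y, -z); pixel columns grow to the right and rows downward; lengths in m; the calibration is good to about 2 mm. A picture is of the moment at which its call begins: read the wrist's pose just before it. camera_info takes no time and is no camera call.
- sign_off(): hands the job in; it is judged then, once.
The state is a dict: "time": time; "joints": joint angles; "qd": joint speeds; "effort": joint torques, N m; "eef_pos": TCP position; "eef_rot": TCP orientation; "contact_force": force on the tool from outside, world axes, zero at the start; "torque": the same for the moment, N m; "gripper_width": finger opening in m; "finger_force": force on a finger pad.
Only numpy, scipy, OpenCV 4.12 (cv2) and the standard library are available. Lean on these libraries where they do the work, as an engineer would, in place of code of your own. Each camera call takes 0.05 s, during which the arm holds its last target. There are 200 camera calls.

## Working session

There is one attempt and no reset: what is moved stays moved. The work goes in short steps, Python scripts to look and compute and a tool call to move; the robot and the scene stay as the last step left them, time stands still between calls to the robot, and variables do not carry over. Pictures are saved under pics/ and viewed, at most 10 in all, crops included, and the job is handed in when it is done.

Besides the shell and the picture viewer there is one more tool, called after "Call:" as name(argument=value, ...), one argument or row to a line, values as JSON. arm_command: Moves the arm, as the interface text tells. Shift numbers are shares of 250 mm and turn numbers shares of pi rad, none past 1 either way. Its arguments: {"type":"object","properties":{"deltas":{"type":"string"},"fingers":{"type":"number"},"grip_force":{"type":"number"}},"required":["deltas"]}

```bash
mkdir -p pics
python3 - <<'E'
from bench import *
import cv2,numpy as np
for n in("top","scene"):
    im=get_image(n); cv2.imwrite(f"pics/{n}0.png",im[:,:,::-1])
    c=camera_info(n); print(n,np.round(c["intrinsics"],2).tolist(),c["distortion"]); print(np.round(c["view"],3))
print(camera_info("wrist")); s=state(); print(s["eef_pos"],s["eef_rot"],s["time"],s["gripper_width"])
E
```

```text
top [[396.42, 0.0, 271.14], [0.0, 396.42, 203.91], [0.0, 0.0, 1.0]] [-0.05481537  0.          0.          0.          0.        ]
[[-0.017 -0.999 -0.034  0.025]
 [ 0.985 -0.022  0.173 -0.581]
 [-0.174 -0.03   0.984 -0.963]
 [ 0.     0.     0.     1.   ]]
scene [[507.29, 0.0, 269.8], [0.0, 507.29, 201.41], [0.0, 0.0, 1.0]] [-0.14217113  0.          0.          0.          0.        ]
[[ 0.855  0.518  0.012 -0.502]
 [-0.389  0.628  0.674  0.198]
 [ 0.342 -0.581  0.739 -1.493]
 [ 0.     0.     0.     1.   ]]
{'intrinsics': array([[342.96396898,   0.        , 278.75341921],
       [  0.        , 342.96396898, 213.22677053],
       [  0.        ,   0.        ,   1.        ]]), 'distortion': array([-0.05486118,  0.        ,  0.        ,  0.        ,  0.        ]), 'T_tool_cam': array([[ 1.29630747e-03,  9.48487616e-01,  3.16811555e-01,
         8.10653692e-02],
       [ 9.99999151e-01, -1.18734669e-03, -5.36984008e-04,
         4.14384853e-04],
       [-1.33157531e-04,  3.16811982e-01, -9.48488350e-01,
        -7.02850622e-02],
       [ 0.00000000e+00,  0.00000000e+00,  0.00000000e+00,
         1.00000000e+00]])}
[ 0.19068831 -0.48898061  0.30340385] [ 9.82770309e-01  1.84830163e-01  2.04157213e-05 -5.74427142e-04] 0.1 0.08549328904777956
```

View pics/top0.png

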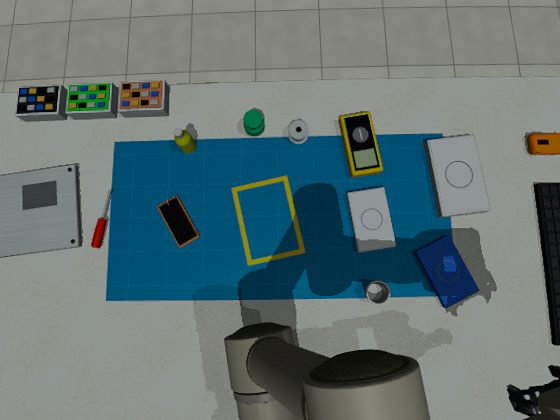

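View pics/scene0.png

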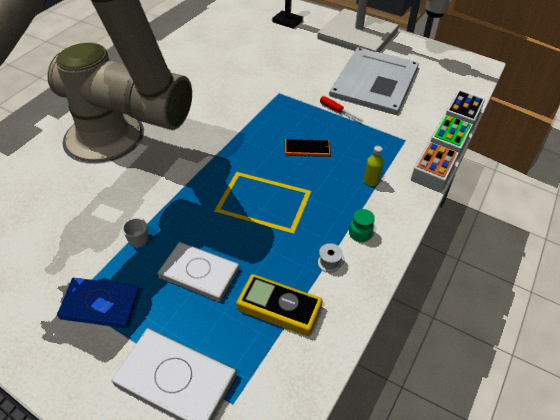

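The top view shows three candidates for the slab: a small white plate at (372,219), a large white plate at (459,175) and a blue one at (448,271). By the description I choose (372,219). The phone is the orange-rimmed black one at (179,221); the orange meter at (545,143) and the grey plate at (40,210) are not it. The tape rectangle is at (267,220). The scene view agrees: slab (199,271), phone (308,148), tape (264,202).

```bash
cat > h.py <<'E'
from bench import *
import cv2,numpy as np
from scipy.spatial.transform import Rotation as R
def cam(n,s=None):
    c=camera_info(n)
    if n=="wrist":
        T=np.eye(4);T[:3,:3]=R.from_quat(s["eef_rot"]).as_matrix();T[:3,3]=s["eef_pos"];T=T@c["T_tool_cam"]
    else: T=np.linalg.inv(c["view"])
    return c["intrinsics"],c["distortion"],T
def onplane(px,z,C):
    K,D,T=C
    u=cv2.undistortPoints(np.array(px,float).reshape(-1,1,2),K,D)[:,0]
    d=np.c_[u[:,0],-u[:,1],-np.ones(len(u))]@T[:3,:3].T
    return (T[:3,3]+d*((z-T[2,3])/d[:,2])[:,None])[:,:2]
def rect(mask,z,C):
    cs=cv2.findContours(mask.astype(np.uint8),cv2.RETR_EXTERNAL,cv2.CHAIN_APPROX_NONE)[0]
    c=max(cs,key=cv2.contourArea); p=onplane(c[:,0],z,C)*1000
    (cx,cy),(w,h),a=cv2.minAreaRect(p.astype(np.float32))
    if w<h: w,h,a=h,w,a+90
    return np.round([cx,cy,w,h,(a+90)%180-90],1),c
def blob(mask,seed):
    n,l=cv2.connectedComponents(mask.astype(np.uint8)); 
    ys,xs=np.nonzero(l); i=np.argmin((xs-seed[0])**2+(ys-seed[1])**2); return l==l[ys[i],xs[i]]
def hsv(im): return cv2.cvtColor(im,cv2.COLOR_RGB2HSV).astype(int)
def fillhull(m):
    p=cv2.findNonZero(m.astype(np.uint8)); o=np.zeros(m.shape,np.uint8); cv2.fillConvexPoly(o,cv2.convexHull(p),1); return o>0
E
python3 - <<'E'
from h import *
seeds={"top":dict(slab=(372,205),phone=(179,240),tape=(240,220),big=(459,160)),"scene":dict(slab=(199,255),phone=(308,156),tape=(225,205),big=(175,345))}
for n in seeds:
    im=cv2.imread(f"pics/{n}0.png")[:,:,::-1].copy(); H=hsv(im); h,s,v=H[...,0],H[...,1],H[...,2]; C=cam(n)
    W=(s<60)&(v>90); Y=(h>20)&(h<35)&(s>120)&(v>60); O=(h<20)&(s>130)&(v>60)
    for k,m,z in(("slab",W,.022),("big",W,.022),("phone",O,.011),("tape",Y,.0)):
        b=fillhull(blob(m,seeds[n][k])); r,c=rect(b,z,C); print(n,k,r)
im=cv2.imread("pics/top0.png")
a=cv2.resize(im[120:320,330:510],None,fx=2.8,fy=2.8,interpolation=2);cv2.imwrite("pics/crop.png",a)
E
```

```text
top slab [ 542.8 -244.5  159.3  101.5    7.9]
top big [ 616.1   25.4 1704.7 1204.6   87.6]
top phone [548.6 265.8 131.2  64.2  29.5]
top tape [549.   26.1 215.5 155.8  11.7]
scene slab [ 544.  -244.9  159.3  103.1    7.6]
scene big [-2.5300e+01 -4.0000e-01  1.8721e+03  5.8920e+02 -3.8400e+01]
scene phone [552.7 263.3 130.4  69.   32.1]
scene tape [548.6  28.  216.3 156.7  11.8]
```

View pics/crop.png

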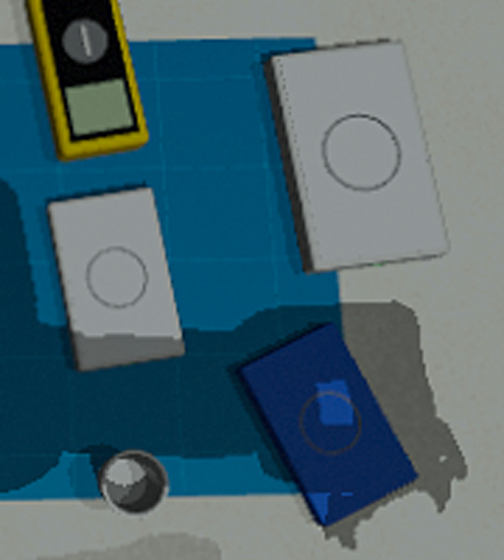

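The crop confirms the choice: the small white plate with a ring is about 160x100 mm, the larger white plate to its right is a look-alike, and so is the blue one. I'll push it along +y with the open fingers as a two-point pusher on its far long face.

```bash
cat >> h.py <<'E'
def delta(x,y,z,yaw,p0=None,yaw0=None):
    "mm, deg -> row fractions from the pose now (tool pointing down, yaw = heading of tool x)"
    s=state(); Rm=R.from_quat(s["eef_rot"]).as_matrix(); p=s["eef_pos"] if p0 is None else np.array(p0)/1000
    y0=np.degrees(np.arctan2(Rm[1,0],Rm[0,0])) if yaw0 is None else yaw0
    def M(a): return np.array([[np.cos(a),np.sin(a),0],[np.sin(a),-np.cos(a),0],[0,0,-1]])
    B=M(np.radians(y0)); t=B.T@(np.array([x,y,z])/1000-p)/.25
    return np.round(np.r_[t,0,0,-((yaw-y0+180)%360-180)/180],3), round(float(y0),1), np.round(s["eef_pos"]*1000,1)
E
python3 - <<'E'
from h import *
print(delta(372,-406,250,60)); print(delta(554,-324,180,97.8,(372,-406,250),60))
E
```

```text
(array([ 0.796, -0.046,  0.214,  0.   ,  0.   , -0.215]), 21.3, array([ 190.7, -489. ,  303.4]))
(array([ 0.648,  0.466,  0.28 ,  0.   ,  0.   , -0.21 ]), 60.0, array([ 190.7, -489. ,  303.4]))
```

Call:
arm_command(
  deltas="0.1 0 0.02 0 0 -0.03; 0.25 -0.01 0.06 0 0 -0.07; 0.4 -0.02 0.1 0 0 -0.11; 0.55 -0.03 0.14 0 0 -0.15; 0.7 -0.04 0.18 0 0 -0.19; 0.796 -0.046 0.214 0 0 -0.215; 0.796 -0.046 0.214 0 0 -0.215; 0.796 -0.046 0.214 0 0 -0.215; 0.796 -0.046 0.214 0 0 -0.215; 0.796 -0.046 0.214 0 0 -0.215",
  fingers=1,
)

```text
time: 1.1
eef_pos: [0.3712, -0.4068, 0.2507]
eef_rot: [0.867, 0.499, -0.0, 0.0]
contact_force: [0.2, -0.4, -0.7]
gripper_width: 0.0856
finger_force: 0.0
```

Call:
arm_command(
  deltas="0.1 0.07 0.04 0 0 -0.03; 0.2 0.14 0.09 0 0 -0.07; 0.32 0.23 0.14 0 0 -0.11; 0.45 0.32 0.19 0 0 -0.15; 0.57 0.41 0.24 0 0 -0.18; 0.648 0.466 0.28 0 0 -0.21; 0.648 0.466 0.28 0 0 -0.21; 0.648 0.466 0.28 0 0 -0.21; 0.648 0.466 0.28 0 0 -0.21; 0.648 0.466 0.28 0 0 -0.21",
)

```text
time: 2.1
eef_pos: [0.5531, -0.325, 0.1812]
eef_rot: [0.658, 0.753, -0.0, 0.0]
contact_force: [-0.4, 0.7, -0.7]
gripper_width: 0.0852
finger_force: 0.0
```

Run:
```python
from h import *
print(delta(554,-324,85,97.8))
s=state();im=get_image("wrist"); cv2.imwrite("pics/w1.png",im[:,:,::-1])
H=hsv(im);h,S,v=H[...,0],H[...,1],H[...,2]
```

```text
(array([ 0.004,  0.004,  0.385,  0.   ,  0.   , -0.001]), 97.7, array([ 553.1, -325. ,  181.2]))
```

View pics/w1.png

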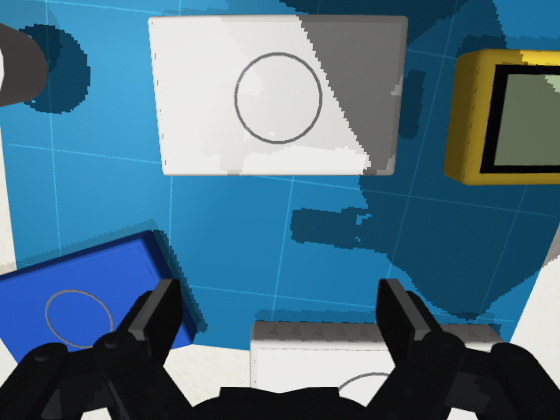

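The wrist view shows the slab at (279,95), its near face at row 175, the blue look-alike at lower left (corner about (155,232)), the big white one at the bottom, and the multimeter on the right.

Run:
```python
from h import *
s=state();C=cam("wrist",s)
print("blue",onplane([(155,232),(193,340),(200,330)],.02,C)*1000,"bigwhite",onplane([(252,322),(495,325)],.02,C)*1000)
print("slab",onplane([(149,17),(407,16),(395,175),(163,175)],.022,C)*1000)
K,D,T=C
for ty in(-57,-43,43,57):
  for tx in (-11,11):
    p=s["eef_pos"]+R.from_quat(s["eef_rot"]).as_matrix()@np.array([tx/1000,ty/1000,0]); print(np.round(p[:2]*1000))
```

```text
blue [[ 465.08027157 -347.8554606 ]
 [ 497.61647181 -439.79925404]
 [ 502.80904891 -428.9999025 ]] bigwhite [[ 543.80352071 -415.33402347]
 [ 742.90236533 -393.82479177]]
slab [[ 457.77844447 -207.17122947]
 [ 612.40852426 -185.49599557]
 [ 627.65741301 -282.61680922]
 [ 470.33112606 -304.04294605]]
[ 498. -343.]
[ 495. -322.]
[ 512. -342.]
[ 509. -320.]
[ 597. -330.]
[ 594. -308.]
[ 611. -328.]
[ 608. -306.]
```

Call:
arm_command(
  deltas="0.004 0.004 0.08 0 0 0; 0.004 0.004 0.16 0 0 0; 0.004 0.004 0.24 0 0 0; 0.004 0.004 0.32 0 0 0; 0.004 0.004 0.38 0 0 0; 0.004 0.004 0.4 0 0 0; 0.004 0.004 0.42 0 0 0; 0.004 0.004 0.42 0 0 0; 0.004 0.004 0.42 0 0 0; 0.004 0.004 0.42 0 0 0",
)

```text
time: 3.15
eef_pos: [0.5549, -0.3232, 0.0762]
eef_rot: [0.657, 0.754, 0.0, 0.001]
contact_force: [-0.2, 0.5, 0.7]
gripper_width: 0.0855
finger_force: 0.0
```

Call:
arm_command(
  deltas="0 0 0.004 0 0 0; 0 0 0.008 0 0 0; 0 0 0.012 0 0 0; 0 0 0.016 0 0 0; 0 0 0.02 0 0 0; 0 0 0.024 0 0 0; 0 0 0.024 0 0 0; 0 0 0.024 0 0 0; 0 0 0.024 0 0 0; 0 0 0.024 0 0 0",
)

```text
time: 4.15
eef_pos: [0.5547, -0.323, 0.0695]
eef_rot: [0.657, 0.754, -0.0, 0.0]
contact_force: [-0.4, 0.1, 0.2]
gripper_width: 0.0856
finger_force: 0.0
```

Run:
```python
from h import *
print(delta(551,-305,70,97.8));print(delta(553,-235,70,98.8))
```

```text
(array([ 0.073, -0.005, -0.002,  0.   ,  0.   ,  0.   ]), 97.8, array([ 554.7, -323. ,   69.5]))
(array([ 0.35 ,  0.041, -0.002,  0.   ,  0.   , -0.006]), 97.8, array([ 554.7, -323. ,   69.5]))
```

Call:
arm_command(
  deltas="0.03 0 -0.002 0 0 0; 0.06 -0.004 -0.002 0 0 0; 0.09 -0.002 -0.002 0 0 0; 0.125 0.004 -0.002 0 0 -0.001; 0.165 0.01 -0.002 0 0 -0.002; 0.205 0.017 -0.002 0 0 -0.003; 0.245 0.024 -0.002 0 0 -0.004; 0.285 0.03 -0.002 0 0 -0.005; 0.32 0.036 -0.002 0 0 -0.006; 0.35 0.041 -0.002 0 0 -0.006",
)

```text
time: 5.15
eef_pos: [0.553, -0.234, 0.0699]
eef_rot: [0.65, 0.76, -0.0, 0.0]
contact_force: [-0.1, -2.1, 0.0]
gripper_width: 0.0853
finger_force: 1.0
```

```bash
cat >> h.py <<'E'
def slab(name="pics/tmp.png",seed=None,n="top",z=.022):
    im=get_image(n); cv2.imwrite(name,im[:,:,::-1]); H=hsv(im); W=(H[...,1]<70)&(H[...,2]>55)
    C=cam(n); return rect(fillhull(blob(W,seed)),z,C)[0]
E
python3 - <<'E'
from h import *
s=state();C=cam("wrist",s);im=get_image("wrist"); cv2.imwrite("pics/w2.png",im[:,:,::-1])
H=hsv(im); W=(H[...,1]<70)&(H[...,2]>100); W=cv2.morphologyEx(W.astype(np.uint8),cv2.MORPH_OPEN,np.ones((3,3)))
print(rect(fillhull(blob(W,(279,95))),.022,C)[0],np.round(s["eef_pos"]*1000,1))
im=get_image("top"); cv2.imwrite("pics/top2.png",im[:,:,::-1])
E
```

```text
[ 517.1 -178.2  107.3   98.2    9. ] [ 553.  -234.    69.9]
```

View pics/w2.png

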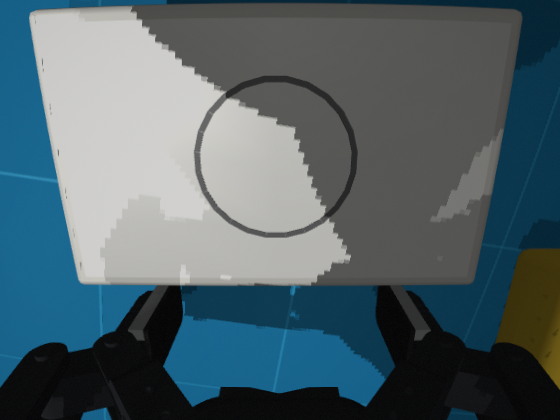

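The wrist view shows the slab resting squarely against both fingers, its face at row 284 and its ring at (275,156). I'll measure it with a mask that includes the shade.

```bash
cat >> h.py <<'E'
def wslab(im,s,seed=(275,150)):
    H=hsv(im); W=(H[...,1]<70)&(H[...,2]>55); W=cv2.morphologyEx(W.astype(np.uint8),cv2.MORPH_OPEN,np.ones((5,5)))
    return rect(fillhull(blob(W,seed)),.022,cam("wrist",s))[0]
E
python3 - <<'E'
from h import *
s=state();im=cv2.imread("pics/w2.png")[:,:,::-1].copy(); print(wslab(im,s)); print(delta(557.5,-132,70,100.3))
E
```

```text
[ 542.1 -174.   157.9   98.3    9. ]
(array([ 0.399,  0.081, -0.   ,  0.   ,  0.   , -0.008]), 98.9, array([ 553. , -233.7,   69.9]))
```

Call:
arm_command(
  deltas="0.03 0.006 0 0 0 -0.001; 0.07 0.014 0 0 0 -0.001; 0.115 0.023 0 0 0 -0.002; 0.16 0.032 0 0 0 -0.003; 0.205 0.041 0 0 0 -0.004; 0.25 0.05 0 0 0 -0.005; 0.295 0.059 0 0 0 -0.006; 0.34 0.069 0 0 0 -0.007; 0.375 0.076 0 0 0 -0.008; 0.399 0.081 0 0 0 -0.008",
)

```text
time: 6.25
eef_pos: [0.5576, -0.1323, 0.07]
eef_rot: [0.64, 0.768, -0.0, 0.0]
contact_force: [0.5, -4.1, 1.5]
gripper_width: 0.0852
finger_force: 1.8
```

Run:
```python
from h import *
s=state();im=get_image("wrist"); print(wslab(im,s)); print(delta(562,-33,70,101.5))
H=hsv(im)
```

```text
[545.  -73.2  52.9  52.6  10.4]
(array([ 0.385,  0.088, -0.   ,  0.   ,  0.   , -0.006]), 100.4, array([ 557.6, -131.7,   69.9]))
```

Call:
arm_command(
  deltas="0.03 0.007 0 0 0 -0.001; 0.07 0.016 0 0 0 -0.001; 0.115 0.026 0 0 0 -0.002; 0.165 0.038 0 0 0 -0.003; 0.215 0.05 0 0 0 -0.004; 0.265 0.06 0 0 0 -0.005; 0.31 0.071 0 0 0 -0.006; 0.35 0.08 0 0 0 -0.007; 0.375 0.087 0 0 0 -0.007; 0.388 0.092 0 0 0 -0.007",
)

```text
time: 7.3
eef_pos: [0.5627, -0.033, 0.0698]
eef_rot: [0.632, 0.775, -0.0, -0.0]
contact_force: [-0.9, -2.8, 0.9]
gripper_width: 0.0853
finger_force: 1.3
```

Run:
```python
from h import *
s=state();im=get_image("wrist"); print(wslab(im,s)); print(np.round(s["eef_pos"]*1000,1)); cv2.imwrite("pics/w3.png",im[:,:,::-1])
t=get_image("top"); cv2.imwrite("pics/top3.png",t[:,:,::-1]); H=hsv(t)
W=(H[...,1]<90)&(H[...,2]>55)
print(rect(fillhull(blob(W,(267,205))),.022,cam("top"))[0])
```

```text
[548.9  25.8  52.9  52.2  11.7]
[562.7 -33.   69.8]
[514.8   6.6 326.5 207.  -14.9]
```

View pics/top3.png

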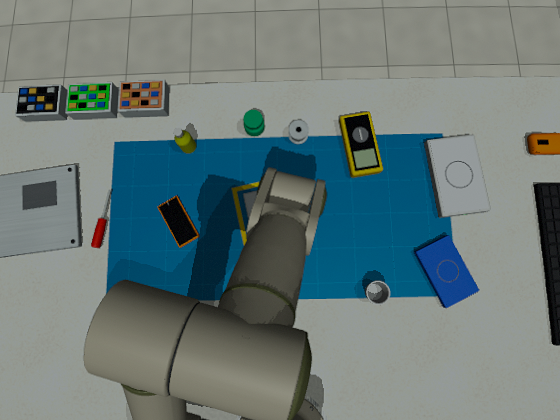

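The top view shows the arm over the tape; everything else is where it was. The wrist camera gives the slab at (548.9, 25.8), 11.7°, against the tape at (549, 27), 11.7°. I'll back off, rise and check.

Call:
arm_command(
  deltas="-0.04 0 0 0 0 0; -0.1 0 0 0 0 0; -0.12 0 -0.05 0 0 0; -0.12 0 -0.2 0 0 0; -0.12 0 -0.35 0 0 0; -0.12 0 -0.5 0 0 0; -0.12 0 -0.65 0 0 0; -0.12 0 -0.72 0 0 0; -0.12 0 -0.72 0 0 0; -0.12 0 -0.72 0 0 0",
  fingers=0.6,
)

```text
time: 8.4
eef_pos: [0.5686, -0.0634, 0.2497]
eef_rot: [0.632, 0.775, -0.0, -0.0]
contact_force: [-0.3, -0.3, -0.4]
gripper_width: 0.0682
finger_force: 0.0
```

Run:
```python
from h import *
s=state();im=get_image("wrist"); print(wslab(im,s,(275,60))); print(s["gripper_width"]); cv2.imwrite("pics/w4.png",im[:,:,::-1])
H=hsv(im); Y=(H[...,0]>20)&(H[...,0]<35)&(H[...,1]>120)&(H[...,2]>60); Y[:,480:]=0
print(rect(fillhull(Y),0,cam("wrist",s))[0])
print(delta(549,266,200,30));
```

```text
[549.1  26.5 159.5  98.9  11.7]
0.06817887969238069
[ 632.  -106.8  521.5  250.4  -57.5]
(array([1.306, 0.188, 0.196, 0.   , 0.   , 0.398]), 101.6, array([568.4, -63.3, 248.9]))
```

View pics/w4.png

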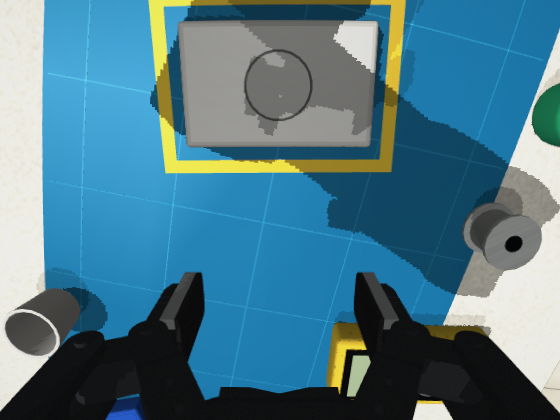

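The slab lies well inside the tape with a blue margin all round (slab (279,85), tape corners (165,170) and (390,170)). Next is the phone.

Run:
```python
from h import *
print(delta(558,110,220,65)); print(delta(540,258,190,30.5,(558,110,220),65))
```

```text
(array([0.687, 0.098, 0.116, 0.   , 0.   , 0.203]), 101.6, array([568.4, -63.3, 248.9]))
(array([ 0.506, -0.315,  0.12 ,  0.   ,  0.   ,  0.192]), 65.0, array([568.4, -63.3, 248.9]))
```

Call:
arm_command(
  deltas="0.08 0.01 0.01 0 0 0.03; 0.2 0.03 0.03 0 0 0.07; 0.33 0.05 0.05 0 0 0.11; 0.46 0.065 0.08 0 0 0.15; 0.59 0.085 0.1 0 0 0.18; 0.687 0.098 0.116 0 0 0.203; 0.687 0.098 0.116 0 0 0.203; 0.687 0.098 0.116 0 0 0.203; 0.687 0.098 0.116 0 0 0.203; 0.687 0.098 0.116 0 0 0.203",
  fingers=0.9,
)

```text
time: 9.45
eef_pos: [0.5585, 0.1092, 0.2208]
eef_rot: [0.843, 0.537, -0.0, -0.0]
contact_force: [0.3, 0.2, -0.1]
gripper_width: 0.0812
finger_force: 0.0
```

Call:
arm_command(
  deltas="0.06 -0.04 0.01 0 0 0.03; 0.15 -0.09 0.03 0 0 0.07; 0.25 -0.16 0.06 0 0 0.11; 0.35 -0.22 0.08 0 0 0.14; 0.44 -0.28 0.1 0 0 0.17; 0.506 -0.315 0.12 0 0 0.192; 0.506 -0.315 0.12 0 0 0.192; 0.506 -0.315 0.12 0 0 0.192; 0.506 -0.315 0.12 0 0 0.192; 0.506 -0.315 0.12 0 0 0.192",
)

```text
time: 10.45
eef_pos: [0.5407, 0.2571, 0.1912]
eef_rot: [0.965, 0.263, 0.0, 0.0]
contact_force: [-0.1, -0.4, 0.6]
gripper_width: 0.0815
finger_force: 0.0
```

Run:
```python
from h import *
s=state();im=get_image("wrist"); cv2.imwrite("pics/w5.png",im[:,:,::-1])
H=hsv(im); O=(H[...,0]<18)&(H[...,1]>130)&(H[...,2]>50)
n,l,st,c=cv2.connectedComponentsWithStats(O.astype(np.uint8)); i=1+np.argmax(st[1:,4]); print(c[i],st[i])
for z in (.011,.009): print(rect(fillhull(l==i),z,cam("wrist",s))[0])
```

```text
[273.12344498 176.72009569] [ 230  106   86  166 2090]
[548.7 267.4 129.1  61.8  29.7]
[548.3 267.1 130.1  62.3  29.7]
```

View pics/w5.png

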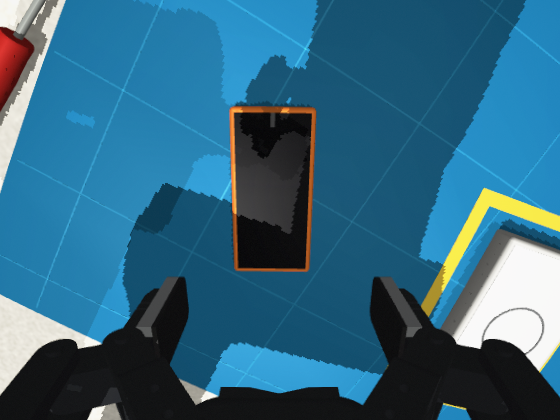

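The phone is at (273,188), in clear view, screen up, at (548.5, 267.2) and 29.7°. The path down is free.

Run:
```python
from h import *
print(delta(548.5,267.2,71,29.7))
```

```text
(array([ 0.047, -0.019,  0.481,  0.   ,  0.   ,  0.004]), 30.4, array([540.7, 257.2, 191.2]))
```

Call:
arm_command(
  deltas="0.02 -0.01 0.05 0 0 0.002; 0.047 -0.019 0.13 0 0 0.004; 0.047 -0.019 0.22 0 0 0.004; 0.047 -0.019 0.3 0 0 0.004; 0.047 -0.019 0.37 0 0 0.004; 0.047 -0.019 0.42 0 0 0.004; 0.047 -0.019 0.455 0 0 0.004; 0.047 -0.019 0.481 0 0 0.004; 0.047 -0.019 0.481 0 0 0.004; 0.047 -0.019 0.481 0 0 0.004",
)

```text
time: 11.5
eef_pos: [0.5484, 0.2682, 0.0712]
eef_rot: [0.966, 0.257, 0.0, -0.0]
contact_force: [0.2, 0.1, 0.3]
gripper_width: 0.0809
finger_force: 0.0
```

Call:
arm_command(
  deltas="0 0 0 0 0 0; 0 0 0 0 0 0; 0 0 0 0 0 0; 0 0 0 0 0 0; 0 0 0 0 0 0; 0 0 0 0 0 0; 0 0 0 0 0 0; 0 0 0 0 0 0; 0 0 0 0 0 0; 0 0 0 0 0 0",
  fingers=0.3,
  grip_force=30,
)

```text
time: 12.5
eef_pos: [0.5484, 0.2682, 0.0715]
eef_rot: [0.966, 0.257, 0.001, 0.0]
contact_force: [-1.3, -0.5, 6.5]
gripper_width: 0.0611
finger_force: 33.0
```

Call:
arm_command(
  deltas="0 0 -0.01 0 0 0; 0 0 -0.03 0 0 0; 0 0 -0.055 0 0 0; 0 0 -0.08 0 0 0; 0 0 -0.11 0 0 0; 0 0 -0.135 0 0 0; 0 0 -0.145 0 0 0; 0 0 -0.145 0 0 0; 0 0 -0.145 0 0 0; 0 0 -0.145 0 0 0",
)

```text
time: 13.5
eef_pos: [0.5479, 0.2681, 0.1065]
eef_rot: [0.966, 0.257, -0.0, 0.0]
contact_force: [-0.2, 0.2, -1.9]
gripper_width: 0.0606
finger_force: 33.3
```

Run:
```python
from h import *
s=state();im=get_image("wrist"); cv2.imwrite("pics/w6.png",im[:,:,::-1]); C=cam("wrist",s)
H=hsv(im); O=(H[...,0]<18)&(H[...,1]>130)&(H[...,2]>50)
n,l,st,c=cv2.connectedComponentsWithStats(O.astype(np.uint8)); i=1+np.argmax(st[1:,4]); print(c[i],st[i])
print(rect(fillhull(l==i),.047,C)[0], np.round(s["eef_pos"]*1000,1), s["gripper_width"])
print(delta(549,110,108,20)); print(delta(549,26.5,108,11.7,(549,110,108),20))
```

```text
[315.90110269 210.67401792] [ 202  144  157  250 2902]
[573.  254.7 133.4  52.5  55.7] [547.9 268.1 106.5] 0.06062309150187589
(array([-0.31 ,  0.551, -0.006,  0.   ,  0.   ,  0.054]), 29.8, array([547.9, 268.1, 106.6]))
(array([-0.114,  0.314,  0.   ,  0.   ,  0.   ,  0.046]), 20.0, array([547.9, 268.1, 106.6]))
```

View pics/w6.png

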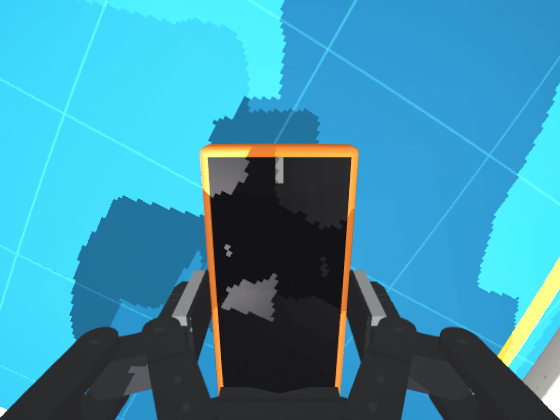

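The phone is held level between the pads, far edge at row 147 from (201) to (358). I'll check its place along the tool from that edge.

Run:
```python
from h import *
s=state();C=cam("wrist",s); p=onplane([(202,148),(358,148)],.046,C)
Rm=R.from_quat(s["eef_rot"]).as_matrix(); q=np.c_[p-s["eef_pos"][:2],[0,0]]@Rm; print(q*1000)
```

```text
[[ 6.33574755e+01 -2.87865553e+01 -3.35123837e-02]
 [ 6.34381092e+01  3.04787254e+01 -4.18122143e-02]]
```

Call:
arm_command(
  deltas="-0.03 0.05 -0.006 0 0 0.005; -0.07 0.12 -0.006 0 0 0.012; -0.11 0.2 -0.006 0 0 0.02; -0.155 0.28 -0.006 0 0 0.027; -0.2 0.36 -0.006 0 0 0.035; -0.24 0.43 -0.006 0 0 0.042; -0.275 0.49 -0.006 0 0 0.048; -0.3 0.53 -0.006 0 0 0.052; -0.31 0.551 -0.006 0 0 0.054; -0.31 0.551 -0.006 0 0 0.054",
)

```text
time: 14.55
eef_pos: [0.5492, 0.1095, 0.1085]
eef_rot: [0.985, 0.174, 0.0, 0.0]
contact_force: [0.5, 0.5, -3.0]
gripper_width: 0.0606
finger_force: 33.3
```

Run:
```python
from h import *
print(delta(549.2,26.7,108,11.7))
```

```text
(array([-0.113,  0.311,  0.002,  0.   ,  0.   ,  0.046]), 20.0, array([549.2, 109.5, 108.5]))
```

Call:
arm_command(
  deltas="-0.01 0.03 0.002 0 0 0.005; -0.03 0.08 0.002 0 0 0.012; -0.05 0.14 0.002 0 0 0.021; -0.075 0.2 0.002 0 0 0.03; -0.095 0.26 0.002 0 0 0.039; -0.106 0.295 0.002 0 0 0.044; -0.11 0.311 0.002 0 0 0.046; -0.11 0.311 0.002 0 0 0.046; -0.11 0.311 0.002 0 0 0.046; -0.11 0.311 0.002 0 0 0.046",
)

```text
time: 15.55
eef_pos: [0.5499, 0.0281, 0.1079]
eef_rot: [0.995, 0.103, -0.0, -0.0]
contact_force: [0.5, 0.2, -1.9]
gripper_width: 0.0606
finger_force: 33.3
```

Call:
arm_command(
  deltas="0 0 0.01 0 0 0; 0 0 0.02 0 0 0; 0 0 0.03 0 0 0; 0 0 0.038 0 0 0; 0 0 0.044 0 0 0; 0 0 0.05 0 0 0; 0 0 0.053 0 0 0; 0 0 0.056 0 0 0; 0 0 0.056 0 0 0; 0 0 0.056 0 0 0",
)

```text
time: 16.55
eef_pos: [0.55, 0.0276, 0.0939]
eef_rot: [0.995, 0.102, 0.0, 0.0]
contact_force: [-0.2, 0.3, -2.9]
gripper_width: 0.0609
finger_force: 33.3
```

Call:
arm_command(
  deltas="0 0 0.002 0 0 0; 0 0 0.004 0 0 0; 0 0 0.005 0 0 0; 0 0 0.006 0 0 0; 0 0 0.006 0 0 0; 0 0 0.006 0 0 0; 0 0 0.006 0 0 0; 0 0 0.006 0 0 0; 0 0 0.006 0 0 0; 0 0 0.006 0 0 0",
)

```text
time: 17.55
eef_pos: [0.5501, 0.0276, 0.0935]
eef_rot: [0.995, 0.103, 0.0, 0.0]
contact_force: [-5.4, 1.4, 9.5]
gripper_width: 0.0609
finger_force: 34.5
```

Contact is felt (about 12 N change), so the phone is on the slab. Release a little at first, then fully, and rise.

Call:
arm_command(
  deltas="0 0 0.002 0 0 0; 0 0 0 0 0 0; 0 0 0 0 0 0; 0 0 0 0 0 0; 0 0 0 0 0 0; 0 0 0 0 0 0; 0 0 0 0 0 0; 0 0 0 0 0 0; 0 0 0 0 0 0; 0 0 0 0 0 0",
  fingers=0.85,
)

```text
time: 18.55
eef_pos: [0.55, 0.0276, 0.0924]
eef_rot: [0.995, 0.102, 0.0, -0.0]
contact_force: [1.1, 0.3, -0.7]
gripper_width: 0.0789
finger_force: 0.0
```

Call:
arm_command(
  deltas="0 0 -0.03 0 0 0; 0 0 -0.08 0 0 0; 0 0 -0.15 0 0 0; 0 0 -0.25 0 0 0; 0 0 -0.35 0 0 0; 0 0 -0.45 0 0 0; 0 0 -0.5 0 0 0; 0 0 -0.5 0 0 0; 0 0 -0.5 0 0 0; 0 0 -0.5 0 0 0",
)

```text
time: 19.55
eef_pos: [0.5495, 0.0277, 0.2162]
eef_rot: [0.995, 0.102, -0.001, -0.0]
contact_force: [0.2, 0.1, -0.1]
gripper_width: 0.0788
finger_force: 0.0
```

Run:
```python
from h import *
s=state();im=get_image("wrist"); cv2.imwrite("pics/w7.png",im[:,:,::-1]); C=cam("wrist",s)
H=hsv(im); O=(H[...,0]<18)&(H[...,1]>130)&(H[...,2]>50)
n,l,st,c=cv2.connectedComponentsWithStats(O.astype(np.uint8)); i=1+np.argmax(st[1:,4])
print("phone",rect(fillhull(l==i),.033,C)[0])
W=(H[...,1]<70)&(H[...,2]>55); print("slab",wslab(im,s,(235,200)))
```

```text
phone [550.9  27.1 128.1  61.6  11.8]
slab [549.7  26.4 158.4  99.7  11.7]
```

View pics/w7.png

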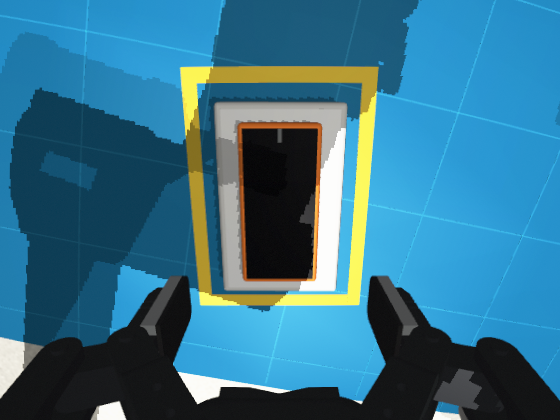

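The phone (280,200) lies flat on the middle of the slab (281,197), which is square inside the tape. Phone and slab are within 1.5 mm and 0.1° of each other, and the arm is clear.

```bash
python3 -c "
from bench import *
print(sign_off())"
```

```text
the job is handed in; nothing more can be done
None
```

I handed the job in at about 20 s of the 72 s allowed: the slab is inside the taped rectangle within about 1 mm of its centre and lined up with it, and the phone lies released, screen up, within about 1.5 mm of the slab's middle, though sign-off gave no verdict.

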